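# Fit the two control knobs on their D-shafts

## Task

Put the two black control knobs on the sloping front panel of the grey instrument case: the big knob on the thick shaft and the small knob on the thin shaft. Each bore has a flat on its pointer side that must face the same way as the flat of its shaft, so turn the knob to suit and push it home until its skirt is flush on the panel. Leave the stiff shafts set as they are (do not turn them), and let go of both knobs.

Things in the scene. Friction and masses are not known exactly. Their poses are not given: they have to be found in the camera images.
- big_knob: Big black knob, loose, bore down on the worktop. 46 mm high; round grip 44 mm diameter over a 54 mm skirt, 4 mm high, with a pointer nose reaching 34.5 mm from the axis (white line). Blind D-bore from below: 24 mm diameter, 23 deep, flat 6 mm from the axis on the pointer side. About 0.12 kg. Origin: underside centre on the bore axis; z up, x towards nose and flat.
- small_knob: Small black knob of the same kind: 40 mm high, round grip 32 mm diameter, skirt 42 mm diameter and 4 mm high, nose reaching 28.5 mm. Blind D-bore: 19 mm diameter, 23 deep, flat 4.5 mm from the axis on the pointer side. About 0.08 kg. Origin: underside centre on the bore axis; z up, x towards nose and flat.
- case: Grey case, fixed, 150 mm deep (x), 200 wide (y), 35 high in front, 122 at the back. Its dark metal panel rises 30 degrees from the low front, so the shafts lean 30 degrees from vertical towards the front. They stand half way up, 100 mm apart: thick on the left (+y) seen from the front, thin on the right. Origin: underside centre; x from front to back, z up.
- thick_shaft_foot (a point): Foot of the thick steel D-shaft (axis meets panel). 22 mm diameter, flat 5.5 mm from the axis, 20 mm long, tip tapering in by 2.5 mm over its last 4 mm, with a fine dark line on it from the centre to the flat. z: out along the shaft; x: the way the flat faces. A knob that is home has its origin here and its z and x along these (1 mm play, 0.5 at the flat; enters if turned within about 5 degrees).
- thin_shaft_foot (a point): The same point of the thin steel D-shaft: 17 mm diameter, flat 4 mm from the axis, 20 mm out of the panel, the same taper. z: out of the panel; x: the way the flat faces. The small knob enters if turned within about 5 degrees.
- thick_shaft_mark (a point): Point in the air 50 mm from thick_shaft_foot along the panel, the way the flat of the thick shaft faces; it turns with the shaft.
- thin_shaft_mark (a point): The same for the thin shaft.
- thick_shaft (a joint): Turn of the thick shaft, rad, counterclockwise looking down on the panel; 0 when the flat faces straight up the slope. Very stiff: 0.5 Nm to turn.
- thin_shaft (a joint): The same for the thin shaft.
Things that resemble listed ones, but are neither listed nor needed, are in the scene too. What is shaped like the small_knob but blue or purple is not meant. What is shaped like the big_knob but yellow is not meant.

How it is judged:
By the outcome, as a careful person would: the job done as asked, in the order asked, and still so for the second after the job is handed in, with the robot touching nothing.
It also fails if it takes over 58 s, if anything falls off the work surface, if the arm or the gripper's body presses on something with over 40 N, if the wrist force passes 120 N, or if a joint passes its speed limit or range.

## Robot

A 6-joint arm with a two-finger parallel gripper is mounted at the origin on a cart in front of the work surface, level with it; the furniture and walls round the work are solid. World frame = base frame: x ahead of the robot, y to its left, z up, the work surface at z = 0. Lengths are in m, angles in rad, forces in N, time in s.
With the tool pointing down it reaches from about 0.325 to 1 m from the base axis. Payload 5.1 kg.
Tool frame: the origin (TCP) lies midway between the tips of the shut fingers; the grasp point (between the pads) lies 19 mm behind it (hold_point_z is the distance from the TCP to the grasp point, in m); z points along the fingers, y is the line along which they close (so a half turn about z gives the same grasp; the last joint's range is limited). The gripper opens to 85 mm and grips with 20 to 120 N. Pads are 22 mm wide; open, the fingers measure 114 mm over their backs; the gripper's body (76 mm by 85 mm) begins 54 mm behind the grasp point. The pads swing forward as they close: fully open they stand 13 mm farther back than shut.
Start: joints at [-1.328, 0.124, 1.65, -0, 1.367, -0.083], TCP at [0.208, -0.616, 0.231] pointing down, gripper open.
Joint ranges: [-2.61, 2.61], [-1.02, 2.33], [0.03, 2.71], [-1.35, 4.49], [0.32, 2.68], [-2.91, 2.91]. Speed limits (rad/s): [2.57, 2.57, 3.14, 3.14, 3.14, 3.14].

## Interface

Orientations are given as a 3x3 rotation matrix whose columns are the frame's x, y, z axes.
In Python, from cell import get_state, camera, job_done, boxes_of, silhouettes, spot_point, hold_point_z gives the robot as it stands.
- The arm moves only by the tool servo_tool, never from a script. Its argument "plan" is a list of rows, each a list of 5 numbers: the shift along the tool's x, y, z in units of 50 mm (1.0 is 50 mm), then the turn about the tool's z in units of 5 degrees (1.0 is 5 degrees), then the opening, from -1 (shut) to 1 (fully open). In form: [[tx, ty, tz, yaw, hand], ...]. A call has 1 to 20 rows; each row shifts and turns the commanded pose from where the row before left it, along the tool's axes as they then stand; what a row does not reach is not made up. A row lasts 1/8 s, in which the tool goes at most 62.5 mm and 10.7 degrees, less where a joint would pass 70% of its speed; a pose out of reach is approached as far as the arm can. A call is refused whole if a number of a shift passes 1 or a number of a turn 1, either way. A call with a gripper value outside its range is refused whole. The fingers move at their own pace and stop on an object; the grip force is fixed at half the most. Time passes only in rows, so rows that do not move let the fingers close. It gives the time, the measured TCP pose, the force, the opening and the grip force at its end, in the units of the state.
- get_state(): the state, without advancing time (a new reading comes with each control period).
- camera(name): name is "scene" or "top" or "wrist"; returns a dict with "pixels" (384x512x3 uint8, blue, green, red), "z_map" (384x512 float32, m along the optical axis (not along the pixel's ray), 0 where there is no reading), "intrinsics" (3x3 intrinsics, pixels), "dist_coeffs" ([k1, k2, p1, p2, k3] as OpenCV has them; the pictures are not rectified), "world_to_cam" (4x4, takes a point from world to camera coordinates). Camera axes: x right, y up, looking along -z (the intrinsics and any distortion apply to the point x, -y, -z); pixel columns grow to the right and rows downward; lengths in m; the calibration is good to about 2 mm. A picture is of the moment at which its call begins.
- job_done(): hands the job in; it is judged then, once.
Trained networks look in a picture, given as the dict that the camera call returned (one of the last four; its "shot" number tells which), for a name from the list of things; names that differ only in an ending like _2 or _b are one class to them, and where a whole thing is asked for, a point or a joint stands for the part that bears it (a point fixed in the world has none). Each returns a list of dicts, best first, with "confidence" (0 to 1); they miss things now and then, are a little off and sometimes report something else, mostly with a low value. They report only what shows in the picture. A call takes as long as a camera call. They do not tell look-alikes from the thing itself.
- boxes_of(picture, query): "location" ([x, y, z] in m, in world coordinates, good to about 4 mm: the middle of the surface that is visible of it).
- silhouettes(picture, query): "pixels" (384x512 bool, what is visible of it).
- spot_point(picture, query): "location" ([x, y, z] in m, in world coordinates, good to about 4 mm: a listed point, or the origin of a listed thing).
The state is a dict: "t": time; "joints": joint angles; "joint_velocities": joint speeds; "effort": joint torques, N m; "eef_pos": TCP position; "tcp_rot": TCP orientation; "wrist_force": force on the tool from outside, world axes, zero at the start; "torque": the same for the moment, N m; "width": opening from 0.0 (shut) to 1.0 (fully open); "grip_force": force on a finger pad.
Only numpy, scipy, OpenCV 4.12 (cv2) and the standard library are available. Lean on these libraries where they do the work, as an engineer would, in place of code of your own. Each camera call takes 0.05 s, during which the arm holds its last target. There are 200 camera calls.

## Working session

There is one attempt and no reset: what is moved stays moved. The work goes in short steps, Python scripts to look and compute and a tool call to move; the robot and the scene stay as the last step left them, time stands still between calls to the robot, and variables do not carry over. Pictures are saved under pics/ and viewed, at most 11 in all, crops included, and the job is handed in when it is done.

Besides the shell and the picture viewer there is one more tool, called after ">>>" as name(argument=value, ...), one argument or row to a line, values as JSON. servo_tool: Moves the arm, as the interface text tells. Its arguments: {"type":"object","properties":{"plan":{"type":"array"}},"required":["plan"]}

```bash
mkdir -p pics; ls; cat > h.py <<'E'
import numpy as np, cv2
from cell import *
def proj(p,c):
    w=np.asarray(c["world_to_cam"]); q=(w@np.append(p,1))[:3]; q=np.array([q[0],-q[1],-q[2]])
    return cv2.projectPoints(q.reshape(1,1,3),np.zeros(3),np.zeros(3),np.array(c["intrinsics"]),np.array(c["dist_coeffs"]))[0].ravel()
def unproj(uv,z,c):
    uv=np.asarray(uv,float).reshape(-1,1,2)
    n=cv2.undistortPoints(uv,np.array(c["intrinsics"]),np.array(c["dist_coeffs"])).reshape(-1,2)
    z=np.asarray(z,float).reshape(-1)
    P=np.c_[n[:,0]*z,-n[:,1]*z,-z,np.ones(len(z))]
    return (np.linalg.inv(np.asarray(c["world_to_cam"]))@P.T).T[:,:3]
E
python3 - <<'E'
from h import *
np.set_printoptions(precision=4,suppress=True)
s=get_state();print(s["t"],s["eef_pos"],s["tcp_rot"],s["width"],s["wrist_force"],hold_point_z)
cs=[camera(n) for n in("scene","top")]
for c,n in zip(cs,("scene","top")):
    print(n,"campos",np.linalg.inv(np.array(c["world_to_cam"]))[:3,3])
    for q in ("big_knob","small_knob","case","thick_shaft_foot","thin_shaft_foot","thick_shaft_mark","thin_shaft_mark"):
        for f in (spot_point,):
            print(q,[(round(d["confidence"],2),np.round(d["location"],4).tolist(),proj(d["location"],c).round().tolist()) for d in f(c,q)][:4])
cv2.imwrite("pics/a.png",cv2.resize(np.vstack([c["pixels"] for c in cs]),None,fx=.78,fy=.78))
cv2.imwrite("pics/top.png",cs[1]["pixels"]);cv2.imwrite("pics/scene.png",cs[0]["pixels"])
E
```

```text
pics
0.0 [ 0.2079 -0.6152  0.2301] [[ 0.9474  0.3201 -0.0005]
 [ 0.3201 -0.9474  0.002 ]
 [ 0.0002 -0.002  -1.    ]] 1.0016606320794075 [-0.0176 -0.5003  0.467 ] 0.0187
scene campos [0.1557 0.6632 0.8103]
big_knob [(0.88, [0.5373, -0.0565, 0.0007], [255.0, 230.0]), (0.83, [0.6957, -0.2594, 0.0001], [243.0, 177.0])]
small_knob [(0.86, [0.5491, 0.2017, 0.0016], [200.0, 293.0]), (0.79, [0.5648, 0.1175, -0.0016], [214.0, 268.0]), (0.73, [0.4696, -0.1429, -0.0044], [289.0, 221.0])]
case [(0.9, [0.5119, -0.3573, 0.0035], [305.0, 177.0])]
thick_shaft_foot [(0.52, [0.5627, -0.3483, 0.0784], [291.0, 155.0])]
thin_shaft_foot [(0.35, [0.4621, -0.3694, 0.0845], [322.0, 159.0])]
thick_shaft_mark [(0.56, [0.58, -0.3831, 0.1062], [291.0, 142.0]), (0.24, [0.5123, -0.3563, 0.0033], [304.0, 177.0])]
thin_shaft_mark []
top campos [ 0.4075 -0.1401  0.9997]
big_knob [(0.76, [0.5368, -0.0574, 0.0003], [230.0, 219.0]), (0.66, [0.6987, -0.261, 0.003], [308.0, 167.0])]
small_knob [(0.6, [0.4654, -0.1377, -0.0013], [258.0, 248.0]), (0.51, [0.5595, 0.1205, -0.001], [167.0, 206.0]), (0.47, [0.5459, 0.1999, -0.0008], [138.0, 209.0])]
case [(0.64, [0.5141, -0.3609, -0.0038], [341.0, 236.0])]
thick_shaft_foot [(0.37, [0.5638, -0.3484, 0.0808], [344.0, 213.0])]
thin_shaft_foot [(0.44, [0.4657, -0.367, 0.0816], [351.0, 252.0])]
thick_shaft_mark []
thin_shaft_mark []
```

View pics/a.png

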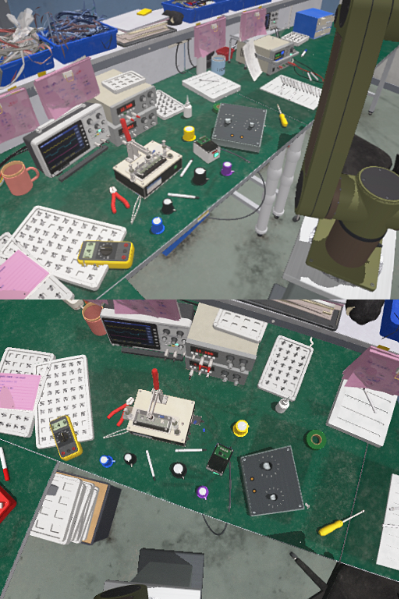

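Candidates (top image px): big: black (230,219) vs yellow (308,167). Small: black (167,206) vs blue (138,209) and purple (258,248). I choose the two black ones and check them and the shafts in a close crop.

```bash
python3 - <<'E'
import cv2,numpy as np
t=cv2.imread("pics/top.png");s=cv2.imread("pics/scene.png")
f=lambda im,x,y,w=40:cv2.resize(im[y-w*3//4:y+w*3//4,x-w:x+w],(400,300),interpolation=cv2.INTER_CUBIC)
cv2.imwrite("pics/b.png",np.vstack([np.hstack([f(t,230,219,24),f(t,167,206,24)]),np.hstack([f(t,347,232,48),f(s,306,157,48)])]))
E
```

```text
(no output)
```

View pics/b.png

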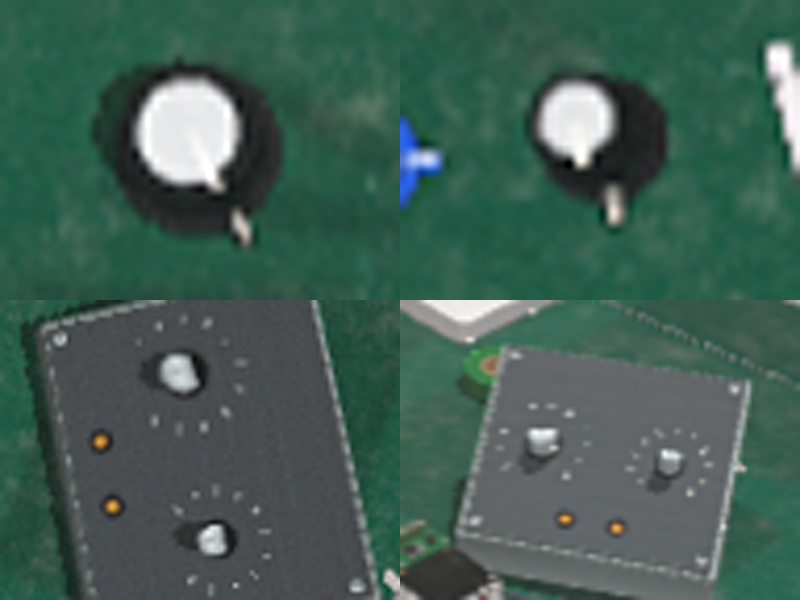

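Both are black knobs with white caps and white pointer lines; the big nose points down-right, the small one down, and the shaft flats are not clear at this scale. The wrist camera should resolve them.

```bash
python3 - <<'E'
from h import *
np.set_printoptions(precision=4,suppress=True)
s=get_state();c=camera("wrist")
Tw=np.eye(4);Tw[:3,:3]=s["tcp_rot"];Tw[:3,3]=s["eef_pos"]
print(np.linalg.inv(Tw)@np.linalg.inv(np.array(c["world_to_cam"])),np.array(c["intrinsics"]))
E
```

```text
[[-0.0001  0.9508  0.3099  0.0798]
 [ 1.     -0.      0.0004  0.0004]
 [ 0.0004  0.3099 -0.9508 -0.1433]
 [ 0.      0.      0.      1.    ]] [[274.9604   0.     255.4265]
 [  0.     274.9604 195.2057]
 [  0.       0.       1.    ]]
```

>>> servo_tool(
  plan=[
    [0.92, -0.36, 0.07, 0, 1],
    [0.92, -0.36, 0.07, 0, 1],
    [0.92, -0.36, 0.07, 0, 1],
    [0.92, -0.36, 0.07, 0, 1],
    [0.92, -0.36, 0.07, 0, 1],
    [0.92, -0.36, 0.07, 0, 1],
    [0.92, -0.36, 0.07, 0, 1],
    [0.92, -0.36, 0.07, 0, 1],
    [0, 0, 0, -1, 1],
    [0, 0, 0, -1, 1],
    [0, 0, 0, -1, 1],
    [0, 0, 0, -1, 1],
    [0, 0, 0, -1, 1],
    [0, 0, 0, -1, 1],
    [0, 0, 0, -1, 1],
    [0, 0, 0, -1, 1],
    [0, 0, 0, -1, 1],
    [0, 0, 0, -1, 1],
    [0, 0, 0, -1, 1],
    [0, 0, 0, -1, 1],
  ],
)

```text
t: 3.35
eef_pos: [0.5106, -0.3616, 0.2034]
tcp_rot: [[0.194, 0.981, 0.0], [0.981, -0.194, -0.0], [-0.0, 0.0, -1.0]]
wrist_force: [-0.1, -0.0, 0.4]
width: 1.0
grip_force: 0.0
```

>>> servo_tool(
  plan=[
    [0, 0, 0, -1, 1],
    [0, 0, 0, -1, 1],
    [0, 0, 0, -1, 1],
    [0, 0, 0, -1, 1],
    [0, 0, 0, -0.4, 1],
    [0, 0, 0, 0, 1],
  ],
)

```text
t: 4.1
eef_pos: [0.5106, -0.3616, 0.2033]
tcp_rot: [[-0.184, 0.983, -0.0], [0.983, 0.184, 0.0], [0.0, -0.0, -1.0]]
wrist_force: [0.6, -0.2, -0.1]
width: 0.998
grip_force: 0.0
```

```bash
python3 - <<'E'
from h import *
np.set_printoptions(precision=4,suppress=True)
s=get_state();c=camera("wrist");print(s["t"],s["eef_pos"],s["tcp_rot"],s["joints"])
for q in ("case","thick_shaft_foot","thin_shaft_foot","thick_shaft_mark","thin_shaft_mark"):
    print(q,[(round(d["confidence"],2),np.round(d["location"],4).tolist(),proj(d["location"],c).round().tolist()) for d in spot_point(c,q)][:4])
cv2.imwrite("pics/w1.png",c["pixels"])
np.savez("w1.npz",**{k:np.asarray(v) for k,v in c.items()})
# panel plane
z=c["z_map"];m=silhouettes(c,"case")[0]["pixels"]&(z>0);v,u=np.nonzero(m);P=unproj(np.c_[u,v],z[m],c)
P0=P;ok=np.ones(len(P),bool)
for i in range(15):
    o=P0[ok].mean(0);n=np.linalg.svd(P0[ok]-o,full_matrices=False)[2][2];n*=np.sign(n[2]);d=(P0-o)@n;ok=abs(d)<max(.002,np.percentile(abs(d),60) if i<6 else .002)
print("plane",o,n,np.degrees(np.arccos(n[2])),np.degrees(np.arctan2(n[1],n[0])),ok.mean())
E
```

```text
4.1 [ 0.5106 -0.3616  0.2033] [[-0.1843  0.9829 -0.    ]
 [ 0.9829  0.1843  0.    ]
 [ 0.     -0.     -1.    ]] [-0.702   0.0897  1.7348  0.      1.3171 -0.8874]
case [(0.89, [0.5096, -0.3593, -0.0015], [255.0, 168.0])]
thick_shaft_foot [(0.82, [0.5606, -0.3461, 0.0821], [307.0, 183.0])]
thin_shaft_foot [(0.5, [0.4601, -0.3707, 0.0794], [204.0, 188.0])]
thick_shaft_mark []
thin_shaft_mark []
plane [ 0.513  -0.3597  0.0833] [-0.1117  0.4866  0.8665] 29.950329178046495 102.93216825340863 0.9251087234586851
```

View pics/w1.png

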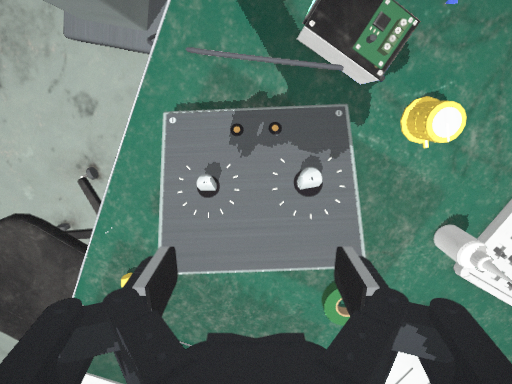

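The wrist view shows the panel with the thick shaft at (309,181) and the thin at (207,185), their flats and lines visible but small. I rectify in the tip plane.

```bash
cat >> h.py <<'E'
def rect(c,o,ex,ey,half=.02,px=.0001):
    """ortho image; right=-case y... columns along ex, rows along -ey"""
    g=np.arange(-half,half,px);A,B=np.meshgrid(g,-g)
    P=np.asarray(o)+A[...,None]*ex+B[...,None]*ey
    w=np.asarray(c["world_to_cam"]);q=P.reshape(-1,3)@w[:3,:3].T+w[:3,3];q=q*[1,-1,-1]
    uv=cv2.projectPoints(q.reshape(-1,1,3),np.zeros(3),np.zeros(3),np.array(c["intrinsics"]),np.array(c["dist_coeffs"]))[0].reshape(A.shape+(2,)).astype(np.float32)
    return cv2.remap(c["pixels"],uv[...,0],uv[...,1],cv2.INTER_CUBIC)
n=np.array([-.1117,.4866,.8665]);n/=np.linalg.norm(n)   # panel normal
cy=np.cross([0,0,1],-n);cy/=np.linalg.norm(cy)          # case y
cx=np.cross(cy,n)                                       # up the slope
E
python3 - <<'E'
from h import *
c=dict(np.load("w1.npz"))
o0=np.array([.513,-.3597,.0833])
ims=[]
for p in ([.5606,-.3461,.0821],[.4601,-.3707,.0794]):
    p=np.array(p);p=p-n*((p-o0)@n);print(p, (p-o0)@cx,(p-o0)@cy)
    im=rect(c,p+.02*n,-cy,cx);
    cv2.circle(im,(200,200),2,(0,0,255),-1);ims.append(im)
print(cx,cy)
cv2.imwrite("pics/r1.png",np.hstack(ims))
E
```

```text
[ 0.56062916 -0.34622701  0.08187383] -0.002856710335353642 0.04943613121534316
[ 0.45978469 -0.36932643  0.08184595] -0.002912540228218641 -0.0540200730714457
[ 0.19385698 -0.84450141  0.49923625] [ 0.97465048  0.22373296 -0.        ]
```

View pics/r1.png

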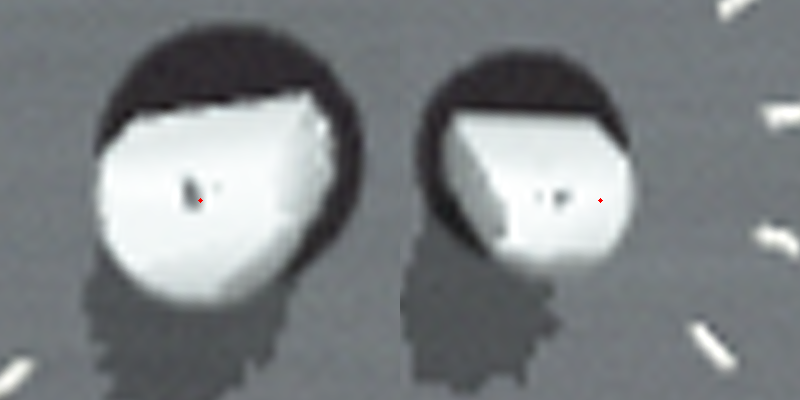

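Flats are ambiguous here: marks suggest the thick line goes up and slightly left, but the walls are saturated. I look closer, along each shaft axis.

>>> servo_tool(
  plan=[
    [0.35, 0.48, 0.5, -0.46, 1],
    [0.36, 0.48, 0.5, 0, 1],
    [0, 0, 0.49, 0, 1],
    [0, 0, 0, 0, 1],
  ],
)

```text
t: 4.95
eef_pos: [0.549, -0.3157, 0.1261]
tcp_rot: [[-0.225, 0.974, -0.004], [0.974, 0.225, 0.003], [0.004, -0.004, -1.0]]
wrist_force: [-0.4, -1.0, -0.2]
width: 0.999
grip_force: 0.0
```

```bash
python3 - <<'E'
from h import *
c=camera("wrist");np.savez("w2.npz",**{k:np.asarray(v) for k,v in c.items()})
for q in ("thick_shaft_foot","thick_shaft_mark"):
    print(q,[(round(d["confidence"],2),np.round(d["location"],4).tolist(),proj(d["location"],c).round().tolist()) for d in spot_point(c,q)][:4])
E
```

```text
thick_shaft_foot []
thick_shaft_mark []
```

>>> servo_tool(
  plan=[
    [0, -1, 0, 0, 1],
    [0, -1, 0, 0, 1],
    [0, 0, 0, 0, 1],
    [0, 0, 0, 0, 1],
  ],
)

```text
t: 5.6
eef_pos: [0.4535, -0.3404, 0.1306]
tcp_rot: [[-0.223, 0.975, 0.003], [0.975, 0.223, -0.002], [-0.002, 0.002, -1.0]]
wrist_force: [0.3, 0.2, 0.7]
width: 1.0
grip_force: 0.0
```

```bash
python3 - <<'E'
from h import *
c=camera("wrist");np.savez("w3.npz",**{k:np.asarray(v) for k,v in c.items()})
for q in ("thin_shaft_foot","thin_shaft_mark"):
    print(q,[(round(d["confidence"],2),np.round(d["location"],4).tolist(),proj(d["location"],c).round().tolist()) for d in spot_point(c,q)][:4])
o0=np.array([.513,-.3597,.0833]);ims=[]
for f,p in (("w2.npz",[.5606,-.3462,.0819]),("w3.npz",[.4598,-.3693,.0819])):
    c=dict(np.load(f));p=np.array(p)
    # refine plane
    z=c["z_map"];uv=proj(p,c);v,u=np.mgrid[0:384,0:512];m=(z>0)&(np.hypot(u-uv[0],v-uv[1])<45);P=unproj(np.c_[u[m],v[m]],z[m],c);d=(P-o0)@n
    k=abs(d)<.004;print("plane off",np.median(d[k]),"tip",P[(d>.015)].mean(0) if (d>.015).any() else None,np.percentile(d,98))
    im=rect(c,p+.02*n,-cy,cx)
    g=im.astype(float);g=255*np.clip(g/255,0,1)**3
    ims.append(np.vstack([im[50:350],g.astype(np.uint8)[50:350]]))
cv2.imwrite("pics/r2.png",np.hstack(ims))
E
```

```text
thin_shaft_foot [(0.57, [0.4609, -0.3678, 0.0758], [256.0, 246.0])]
thin_shaft_mark []
plane off 8.56317080791079e-05 tip [ 0.55848445 -0.33488515  0.09724059] 0.020240950929333743
plane off 1.8931005048949024e-05 tip [ 0.46145727 -0.35771879  0.09719583] 0.01951671592208354
```

View pics/r2.png

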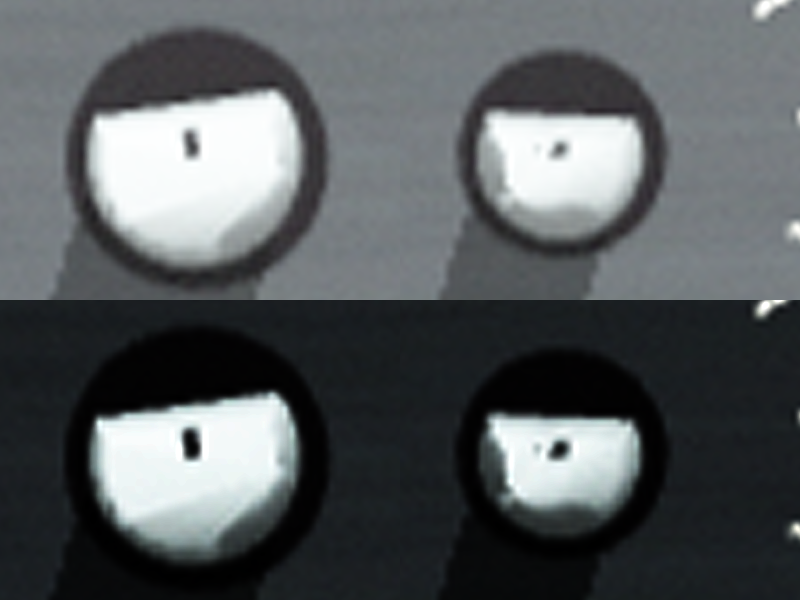

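Now clear: both flats face about up the slope; thick edge (95,118)-(280,92), so about +8°; thin edge (487,111)-(632,118), about -3°. Refine numerically.

```bash
python3 - <<'E'
from h import *
np.set_printoptions(precision=4,suppress=True)
from scipy.optimize import least_squares
F=[]
for f,p,R in (("w2.npz",[.5606,-.3462,.0819],.011),("w3.npz",[.4598,-.3693,.0819],.0085)):
    c=dict(np.load(f));p=np.array(p)
    g=cv2.cvtColor(rect(c,p,-cy,cx,.025),cv2.COLOR_BGR2GRAY)   # panel plane: washer outer edge
    pts=[]
    # washer: radial search for dark->panel transition from centre estimate
    cen=np.array([250.,250.])
    for it in range(4):
        pts=[]
        for a in np.radians(np.arange(-30,211,5)):
            r=np.arange(90,175);x=cen[0]+r*np.cos(a);y=cen[1]-r*np.sin(a)
            if x.min()<0 or y.min()<0 or max(x.max(),y.max())>498: continue
            v=cv2.GaussianBlur(g,(5,5),0)[y.astype(int),x.astype(int)].astype(float)
            i=np.argmax(v[6:]-v[:-6])+3
            if (v[i+3]-v[i-3])>15: pts.append((x[i],y[i]))
        q=np.array(pts);s=least_squares(lambda s:np.hypot(q[:,0]-s[0],q[:,1]-s[1])-s[2],[*cen,130],loss="soft_l1").x;cen=s[:2]
    foot=p-cy*(s[0]-250)*1e-4-cx*(s[1]-250)*1e-4
    t=cv2.cvtColor(rect(c,p+.018*n,-cy,cx,.02),cv2.COLOR_BGR2GRAY)
    m=(t>150).astype(np.uint8);_,l,st,ce=cv2.connectedComponentsWithStats(m);k=l[200,200] or 1+np.argmax(st[1:,4]);m=l==k
    xs=np.nonzero(m.any(0))[0];a,b=xs.min()+20,xs.max()-20;xx=np.arange(a,b);top=m[:,a:b].argmax(0)
    sl=np.polyfit(xx,top,1);print(f,"washer r",s[2]*.1,"npts",len(q),"foot",foot,"flat deg",-np.degrees(np.arctan(sl[0])),"width",(xs.max()-xs.min())*.1,"rms",np.std(top-np.polyval(sl,xx)))
    F.append(foot)
d=F[0]-F[1];print(np.linalg.norm(d),np.degrees(np.arctan2(d[1],d[0])),d)
E
```

```text
w2.npz washer r 14.393133307005195 npts 49 foot [ 0.5611 -0.3453  0.0815] flat deg 8.168009218282837 width 21.200000000000003 rms 0.7214596427379775
w3.npz washer r 11.426446383690443 npts 49 foot [ 0.4637 -0.3678  0.0816] flat deg -2.1589222097935337 width 16.1 rms 0.533258937295448
0.09994338749950903 12.994689940320798 [ 0.0974  0.0225 -0.0001]
```

```bash
python3 - <<'E'
from h import *
c=camera("top");z=c["z_map"];v,u=np.nonzero(z>0);P=unproj(np.c_[u,v],z[v,u],c)
xs=np.arange(.38,.82,.04);ys=np.arange(.26,-.34,-.04)
print("y\\x  "+" ".join(f"{x+.02:4.2f}" for x in xs)," max height mm")
for y in ys:
    r=[]
    for x in xs:
        k=(P[:,0]>=x)&(P[:,0]<x+.04)&(P[:,1]>=y-.04)&(P[:,1]<y)
        r.append(int(1000*P[k,2].max()) if k.any() else -9)
    print(f"{y-.02:5.2f}"," ".join(f"{a:4d}" for a in r))
E
```

```text
y\x  0.40 0.44 0.48 0.52 0.56 0.60 0.64 0.68 0.72 0.76 0.80  max height mm
 0.24 -741 -739    1    5    4    4   18    4   12    4    4
 0.20 -736 -739    3   43   43    6   12   12   18   15    5
 0.16 -739 -740    5    5    6    4   12   18   16   17   15
 0.12 -738 -738    3    8   45    8   78  146  143   75   76
 0.08 -737    2    5    6    6   12   76  125  122   78   80
 0.04 -738    4    8   11   11   13  118  163  153  205  234
-0.00 -738    6    4    5    3    5  121  123  118  185  233
-0.04    0    3    4   52   50   10  119  146   78   76    5
-0.08    3    5    3   49   50   73   79   76   76   80    4
-0.12    4   42   42    5    4   12    6   49   49    4    4
-0.16    4   42   44   57   63   68   59    4    4    5    5
-0.20  495    4    4   60   68   81   67    5    5    5    5
-0.24  499  487   23   27   56   69   21   49   48    7    4
-0.28  495  476  467   53   59   62    4   51   51    6    4
-0.32  473  446  454  448  102   84    6    4    5    4    6
-0.36  470  455  445   77  105  108    4    4    6    5    4
```

>>> servo_tool(
  plan=[
    [0, 0, -0.6, 0, 1],
    [0.89, 0.72, 0, 0, 1],
    [0.89, 0.72, 0, 0, 1],
    [0.89, 0.72, 0.3, 0, 1],
    [0.89, 0.72, 0.5, 0, 1],
    [0, 0, 0, 0, 1],
    [0, 0, 0, 0, 1],
  ],
)

```text
t: 6.68
eef_pos: [0.5536, -0.1333, 0.1188]
tcp_rot: [[-0.226, 0.974, -0.0], [0.974, 0.226, -0.0], [-0.0, -0.0, -1.0]]
wrist_force: [0.2, 0.8, -0.3]
width: 1.0
grip_force: 0.0
```

```bash
python3 - <<'E'
from h import *
c=camera("wrist");np.savez("w4.npz",**{k:np.asarray(v) for k,v in c.items()})
for q in ("big_knob","small_knob"):
    print(q,[(round(d["confidence"],2),np.round(d["location"],4).tolist(),proj(d["location"],c).round().tolist()) for d in spot_point(c,q)][:4])
X,Y=np.array([1.,0,0]),np.array([0,1.,0])
a=rect(c,[.537,-.057,.046],-Y,X,.04,.0002);b=rect(c,[.537,-.057,.004],-Y,X,.04,.0002)
cv2.imwrite("pics/k1.png",np.hstack([a,b]))
E
```

```text
big_knob [(0.78, [0.5371, -0.0527, -0.0019], [257.0, 102.0]), (0.64, [0.6996, -0.2636, -0.0012], [350.0, 318.0])]
small_knob [(0.77, [0.4679, -0.1421, -0.0005], [169.0, 179.0])]
```

View pics/k1.png

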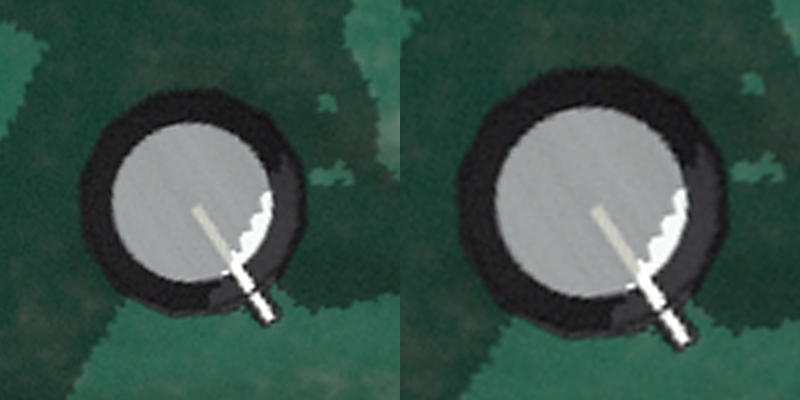

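Left rectified crop: cap centre at (192,203) → knob at (0.5364, -0.0556); white line down-right to the nose at (686,345) in the skirt-plane crop → nose azimuth −146.7°. So the tool x must be at 25.1° when grasping.

>>> servo_tool(
  plan=[
    [0.8, 0, 0, 0, 1],
    [0.79, 0.02, 0, 0, 1],
    [0, 0, 0, 1, 1],
    [0, 0, 0, 1, 1],
    [0, 0, 0, 1, 1],
    [0, 0, 0, 1, 1],
    [0, 0, 0, 1, 1],
    [0, 0, 0, 1, 1],
    [0, 0, 0, 1, 1],
    [0, 0, 0, 1, 1],
    [0, 0, 0, 1, 1],
    [0, 0, 0, 1, 1],
    [0, 0, 0, 1, 1],
    [0, 0, 0, 1, 1],
    [0, 0, 0, 1, 1],
    [0, 0, 0.5, 1, 1],
    [0, 0, 0.5, 1, 1],
    [0, 0, 0.4, 0.6, 1],
    [0, 0, 0, 0, 1],
  ],
)

```text
t: 9.2
eef_pos: [0.5351, -0.0569, 0.0477]
tcp_rot: [[0.907, 0.421, -0.003], [0.421, -0.907, 0.001], [-0.002, -0.002, -1.0]]
wrist_force: [0.7, -0.1, 0.6]
width: 1.0
grip_force: 0.0
```

>>> servo_tool(
  plan=[
    [0.03, -0.01, 0.4, -0.04, 1],
    [0, 0, 0.31, 0, 1],
    [0, 0, 0, 0, 1],
    [0, 0, 0, 0, -1],
    [0, 0, 0, 0, -1],
    [0, 0, 0, 0, -1],
    [0, 0, 0, 0, -1],
    [0, 0, 0, 0, -1],
    [0, 0, 0, 0, -1],
  ],
)

```text
t: 10.32
eef_pos: [0.5385, -0.0551, 0.0145]
tcp_rot: [[0.905, 0.425, 0.002], [0.425, -0.905, -0.0], [0.002, 0.001, -1.0]]
wrist_force: [-1.8, 0.6, 7.1]
width: 0.498
grip_force: 61.5
```

>>> servo_tool(
  plan=[
    [0, 0, -0.8, 0, -1],
    [0, 0, -0.8, 0, -1],
    [0, 0, -0.8, 0, -1],
    [0, 0, -0.7, 0, -1],
    [-0.53, 0.98, 0, 0, -1],
    [-0.53, 0.98, 0, 0, -1],
    [-0.53, 0.98, 0, 0, -1],
    [-0.53, 0.98, 0, 0, -1],
    [-0.53, 0.97, 0, 0, -1],
    [-0.52, 0.97, 0, 0, -1],
    [0, 0, 0, -1, -1],
    [0, 0, 0, -1, -1],
    [0, 0, 0, -1, -1],
    [0, 0, 0, -1, -1],
    [0, 0, 0, -1, -1],
    [0, 0, 0, -1, -1],
    [0, 0, 0, -1, -1],
    [0, 0, 0, -1, -1],
    [0, 0, 0, -1, -1],
    [0, 0, 0, -1, -1],
  ],
)

```text
t: 12.82
eef_pos: [0.518, -0.3869, 0.1668]
tcp_rot: [[0.253, 0.967, -0.002], [0.967, -0.253, 0.002], [0.001, -0.002, -1.0]]
wrist_force: [0.1, -0.6, -1.6]
width: 0.495
grip_force: 61.8
```

>>> servo_tool(
  plan=[
    [0, 0, 0, -1, -1],
    [0, 0, 0, -1, -1],
    [0, 0, 0, -1, -1],
    [0, 0, 0, -1, -1],
    [0, 0, 0, -1, -1],
    [0, 0, 0, -0.56, -1],
    [0, 0, 0, 0, -1],
    [0, 0, 0, 0, -1],
  ],
)

```text
t: 13.82
eef_pos: [0.5183, -0.3872, 0.1676]
tcp_rot: [[-0.224, 0.975, -0.001], [0.975, 0.224, 0.001], [0.001, -0.001, -1.0]]
wrist_force: [0.1, 0.5, -0.9]
width: 0.5
grip_force: 61.8
```

```bash
python3 - <<'E'
from h import *
np.set_printoptions(precision=4,suppress=True)
s=get_state();print(s["t"],s["eef_pos"],s["tcp_rot"],s["width"],s["grip_force"],s["wrist_force"])
c=camera("wrist")
cv2.imwrite("pics/h1.png",c["pixels"])
E
```

```text
13.825 [ 0.5183 -0.3872  0.1676] [[-0.2237  0.9747 -0.0009]
 [ 0.9747  0.2237  0.0008]
 [ 0.001  -0.0007 -1.    ]] 0.500098378003343 61.75310859340243 [ 0.1339  0.4549 -0.9474]
```

View pics/h1.png

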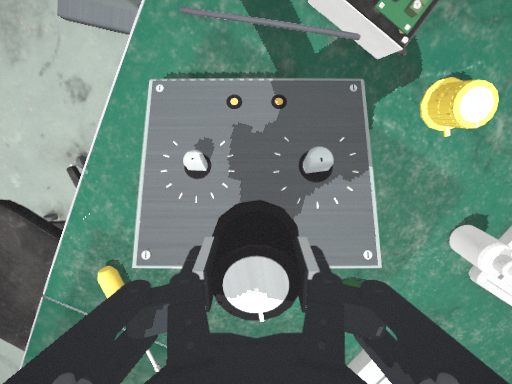

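The wrist view shows the knob held upright, cap at (258,285), nose (262,316) pointing up the slope. Now I press its rim on the free panel above the shafts to tilt it 30° between the pads.

>>> servo_tool(
  plan=[
    [0, 0, 0.5, 0, -1],
    [0, 0, 0.17, 0, -1],
    [0.08, 0, 0.1, 0, -1],
    [0.08, 0, 0.1, 0, -1],
    [0, 0, 0, 0, -1],
  ],
)

```text
t: 14.5
eef_pos: [0.5189, -0.3817, 0.1296]
tcp_rot: [[-0.224, 0.975, 0.006], [0.975, 0.224, -0.006], [-0.007, 0.004, -1.0]]
wrist_force: [-1.2, 0.3, 9.0]
width: 0.5
grip_force: 62.8
```

>>> servo_tool(
  plan=[
    [0.06, 0, 0.12, 0, -1],
    [0.06, 0, 0.12, 0, -1],
    [0, 0, 0, 0, -1],
  ],
)

```text
t: 14.88
eef_pos: [0.5183, -0.3758, 0.1186]
tcp_rot: [[-0.225, 0.974, 0.007], [0.974, 0.225, -0.006], [-0.007, 0.006, -1.0]]
wrist_force: [-1.3, 2.8, 12.3]
width: 0.498
grip_force: 65.8
```

```bash
python3 - <<'E'
from h import *
np.set_printoptions(precision=4,suppress=True)
s=get_state();print(s["t"],s["eef_pos"],s["tcp_rot"][:,0],s["width"],s["grip_force"],s["wrist_force"],s["torque"])
c=camera("wrist");z=c["z_map"];np.savez("w5.npz",**{k:np.asarray(v) for k,v in c.items()})
tz=np.array(s["eef_pos"]);v,u=np.mgrid[0:384,0:512];k=(z>0);P=unproj(np.c_[u[k],v[k]],z[k],c);col=c["pixels"][k].min(1)
m=(np.linalg.norm(P[:,:2]-tz[:2],axis=1)<.03)&(P[:,2]>tz[2]+.0)&(col>110);Q=P[m]
for i in range(5):
    o=np.median(Q,0) if i==0 else Q.mean(0);nn=np.linalg.svd(Q-Q.mean(0),full_matrices=False)[2][2];nn*=np.sign(nn[2]);d=(Q-Q.mean(0))@nn;Q=Q[abs(d)<max(.0015,2*d.std())]
print("cap",len(Q),Q.mean(0),nn,"tilt",np.degrees(np.arccos(nn[2])),"az",np.degrees(np.arctan2(nn[1],nn[0])))
cv2.imwrite("pics/h2.png",c["pixels"])
E
```

```text
14.875 [ 0.5183 -0.3758  0.1186] [-0.2246  0.9744 -0.0075] 0.49829911369673524 65.75421281741001 [-1.2969  2.8032 12.2648] [-0.0411 -0.0148 -0.0175]
cap 3680 [ 0.5181 -0.3734  0.1526] [-0.0654  0.2629  0.9626] tilt 15.717027541674135 az 103.96540866188118
```

Tilting works gently (15.7° now, 12 N). Continue.

>>> servo_tool(
  plan=[
    [0.05, 0, 0.1, 0, -1],
    [0.05, 0, 0.1, 0, -1],
    [0, 0, 0.05, 0, -1],
    [0, 0, 0, 0, -1],
  ],
)

```text
t: 15.42
eef_pos: [0.5176, -0.3712, 0.1071]
tcp_rot: [[-0.225, 0.974, 0.007], [0.974, 0.225, -0.006], [-0.008, 0.006, -1.0]]
wrist_force: [-1.6, 3.8, 16.8]
width: 0.501
grip_force: 67.7
```

```bash
cat >> h.py <<'E'
def cap(verbose=1):
    np.set_printoptions(precision=4,suppress=True)
    s=get_state();c=camera("wrist");z=c["z_map"]
    tz=np.array(s["eef_pos"]);v,u=np.mgrid[0:384,0:512];k=(z>0);P=unproj(np.c_[u[k],v[k]],z[k],c);col=c["pixels"][k].min(1)
    m=(np.linalg.norm(P[:,:2]-tz[:2],axis=1)<.03)&(P[:,2]>tz[2])&(col>110);Q=P[m]
    for i in range(5):
        nn=np.linalg.svd(Q-Q.mean(0),full_matrices=False)[2][2];nn*=np.sign(nn[2]);d=(Q-Q.mean(0))@nn;Q=Q[abs(d)<max(.0015,2*d.std())]
    e1=np.cross(nn,[0,0,1]);e1/=np.linalg.norm(e1);e2=np.cross(nn,e1);q=np.c_[(Q-Q.mean(0))@e1,(Q-Q.mean(0))@e2].astype(np.float32)
    (a,b),r=cv2.minEnclosingCircle(q)
    print("t",s["t"],"tcp",s["eef_pos"],"tx",s["tcp_rot"][:,0],"w",s["width"],"g",s["grip_force"],"F",s["wrist_force"])
    print("cap",len(Q),"mean",Q.mean(0),"circ",Q.mean(0)+a*e1+b*e2,"r",r,nn,"tilt",np.degrees(np.arccos(nn[2])),"az",np.degrees(np.arctan2(nn[1],nn[0])))
    return s,c,Q.mean(0),nn
E
python3 -c "
from h import *
cap()"
```

```text
t 15.425 tcp [ 0.5176 -0.3712  0.1071] tx [-0.2245  0.9744 -0.0078] w 0.5012761125402065 g 67.72584802703932 F [-1.6448  3.7939 16.8144]
cap 3890 mean [ 0.5166 -0.3657  0.1412] circ [ 0.516  -0.364   0.1401] r 0.028174955397844315 [-0.117   0.4834  0.8675] tilt 29.826650762601023 az 103.6078371836337
```

Tilt 29.8°, flush. Small press, then lift off along the normal, and measure.

>>> servo_tool(
  plan=[
    [-0.02, 0, 0.04, 0, -1],
    [0, 0, 0, 0, -1],
    [0.3, 0, -0.52, 0, -1],
    [0.2, 0, -0.35, 0, -1],
    [0, 0, 0, 0, -1],
    [0, 0, 0, 0, -1],
  ],
)

```text
t: 16.23
eef_pos: [0.5086, -0.3455, 0.1409]
tcp_rot: [[-0.224, 0.975, -0.001], [0.975, 0.224, 0.001], [0.001, -0.001, -1.0]]
wrist_force: [0.1, -1.1, -1.9]
width: 0.496
grip_force: 66.3
```

```bash
python3 - <<'E'
from h import *
s,c,m,nn=cap()
im=c["pixels"];uv=proj(m,c).astype(int);print(uv)
x,y=uv;cv2.imwrite("pics/h3.png",cv2.resize(im[max(0,y-75):y+75,x-100:x+100],(800,600),interpolation=cv2.INTER_CUBIC))
E
```

```text
t 16.225 tcp [ 0.5086 -0.3455  0.1409] tx [-0.2244  0.9745  0.0008] w 0.49615927199413395 g 66.27241210488137 F [ 0.1044 -1.1372 -1.9324]
cap 3846 mean [ 0.508  -0.3403  0.1751] circ [ 0.5066 -0.3351  0.1722] r 0.0278558898717165 [-0.0994  0.4661  0.8791] tilt 28.46177372191685 az 102.037495894617
[255 274]
```

View pics/h3.png

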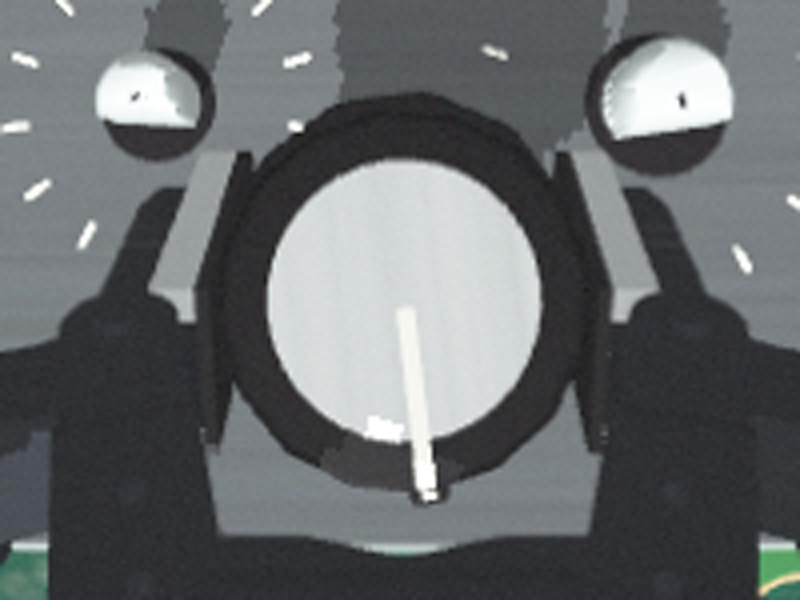

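Crop: knob tilted in the hand, cap centre about (405,303), white line to (430,495), i.e. +8° from up-slope – matches the thick shaft. Compute the shift to 5 mm above the tip of the shaft.

```bash
cat >> h.py <<'E'
FT=np.array([.5611,-.3453,.0815]);FN=np.array([.4637,-.3678,.0816])
def knob(H,foot,lift,R=None):
    s,c,m,nn=cap()
    g=c["pixels"].min(2);b=((g>130)).astype(np.uint8);_,l,st,ce=cv2.connectedComponentsWithStats(b,connectivity=4)
    uv=proj(m,c).astype(int);k=l[uv[1],uv[0]];mm=cv2.morphologyEx((l==k).astype(np.uint8),cv2.MORPH_OPEN,np.ones((7,7)))
    cn=max(cv2.findContours(mm,cv2.RETR_EXTERNAL,cv2.CHAIN_APPROX_NONE)[0],key=cv2.contourArea)
    e=cv2.fitEllipse(cv2.convexHull(cn))
    a=unproj(e[0],1.,c)[0];cam=np.linalg.inv(np.asarray(c["world_to_cam"]))[:3,3];d=a-cam
    cc=cam+d*((m-cam)@nn)/(d@nn)
    og=cc-H*nn;og2=cc-H*n;T=np.array(s["tcp_rot"])
    print("ellipse",e,"capc",cc,"origin(meas)",og,"(nominal)",og2)
    for o in (og,og2,):
        dl=foot+lift*n-o;print(" d slope,side,normal mm",1000*np.array([dl@cx,dl@cy,dl@n])," tool units",T.T@dl/.05)
    return s,c
E
python3 -c "
from h import *
knob(.046,FT,.025)"
```

```text
t 16.275 tcp [ 0.5084 -0.3455  0.1405] tx [-0.2242  0.9745  0.0015] w 0.49592458518492266 g 66.27217103436124 F [ 0.3294 -1.0342 -1.4745]
cap 3858 mean [ 0.5078 -0.3403  0.1746] circ [ 0.5064 -0.3353  0.1718] r 0.027769051492214203 [-0.1027  0.4656  0.879 ] tilt 28.474974388869246 az 102.44418215211957
ellipse ((255.5386962890625, 273.7635192871094), (68.23663330078125, 70.52729034423828), 178.73092651367188) capc [ 0.5078 -0.3401  0.1746] origin(meas) [ 0.5125 -0.3615  0.1341] (nominal) [ 0.5129 -0.3625  0.1347]
 d slope,side,normal mm [-30.5708  50.9805 -18.1344]  tool units [0.3473 1.0206 0.6187]
 d slope,side,normal mm [-31.7552  50.7952 -18.1188]  tool units [0.368  1.0169 0.6303]
```

>>> servo_tool(
  plan=[
    [0.27, 0.51, 0.15, 0, -1],
    [0.27, 0.51, 0.16, 0, -1],
    [-0.09, 0, 0.15, 0, -1],
    [-0.09, 0, 0.16, 0, -1],
    [0, 0, 0, 0, -1],
    [0, 0, 0, 0, -1],
  ],
)

```text
t: 17.08
eef_pos: [0.5542, -0.3173, 0.1109]
tcp_rot: [[-0.223, 0.975, -0.0], [0.975, 0.223, -0.0], [-0.0, -0.0, -1.0]]
wrist_force: [-0.2, 0.1, -1.9]
width: 0.498
grip_force: 66.3
```

```bash
python3 -c "
from h import *
s,c=knob(.046,FT,.020)
cv2.imwrite('pics/h4.png',cv2.resize(c['pixels'][150:330,160:352],(768,720))[:600])"
```

```text
t 17.075 tcp [ 0.5542 -0.3173  0.1109] tx [-0.2234  0.9747 -0.    ] w 0.49751389927826223 g 66.26238638651557 F [-0.2303  0.0783 -1.8996]
cap 3878 mean [ 0.5536 -0.312   0.1451] circ [ 0.5521 -0.3071  0.1423] r 0.02779942937195301 [-0.1015  0.463   0.8805] tilt 28.292614564162704 az 102.3622408476471
ellipse ((255.5354766845703, 273.8580322265625), (68.25138854980469, 70.70623016357422), 177.6604461669922) capc [ 0.5536 -0.3119  0.145 ] origin(meas) [ 0.5582 -0.3332  0.1045] (nominal) [ 0.5587 -0.3343  0.1052]
 d slope,side,normal mm [-0.7414  0.077  -6.1333]  tool units [-0.0484  0.0016  0.1137]
 d slope,side,normal mm [-2.0724 -0.1384 -6.1135]  tool units [-0.0251 -0.0028  0.1266]
```

>>> servo_tool(
  plan=[
    [-0.02, 0, 0.07, 0, -1],
    [-0.04, 0, 0.07, 0, -1],
    [-0.04, 0, 0.07, 0, -1],
    [0, 0, 0, 0, -1],
  ],
)

```text
t: 17.62
eef_pos: [0.556, -0.3221, 0.1003]
tcp_rot: [[-0.224, 0.975, 0.001], [0.975, 0.224, -0.001], [-0.001, 0.0, -1.0]]
wrist_force: [1.0, -1.7, -1.3]
width: 0.501
grip_force: 66.4
```

>>> servo_tool(
  plan=[
    [-0.04, 0, 0.07, 0, -1],
    [-0.04, 0, 0.07, 0, -1],
    [0, 0, 0, 0, -1],
  ],
)

```text
t: 18.0
eef_pos: [0.557, -0.326, 0.0933]
tcp_rot: [[-0.224, 0.974, 0.001], [0.974, 0.224, -0.001], [-0.001, 0.001, -1.0]]
wrist_force: [2.1, -3.7, -1.6]
width: 0.501
grip_force: 66.3
```

>>> servo_tool(
  plan=[
    [-0.03, 0, 0.06, 0, -1],
    [-0.03, 0, 0.06, 0, -1],
    [0, 0, 0, 0, -1],
  ],
)

```text
t: 18.38
eef_pos: [0.5577, -0.3282, 0.0885]
tcp_rot: [[-0.224, 0.974, 0.0], [0.974, 0.224, 0.0], [0.0, 0.0, -1.0]]
wrist_force: [-0.5, 0.6, 7.1]
width: 0.503
grip_force: 67.1
```

```bash
python3 -c "
from h import *
knob(.046,FT,0)"
```

```text
t 18.375 tcp [ 0.5577 -0.3282  0.0885] tx [-0.2245  0.9745  0.0002] w 0.5031496082188865 g 67.1103388251504 F [-0.5385  0.6005  7.1019]
cap 3891 mean [ 0.557  -0.3228  0.1227] circ [ 0.5555 -0.3177  0.1197] r 0.027580922469496727 [-0.1046  0.4787  0.8717] tilt 29.34220209969237 az 102.3211178477389
ellipse ((255.44749450683594, 273.4639587402344), (68.53266143798828, 70.80174255371094), 1.057173490524292) capc [ 0.557  -0.3227  0.1226] origin(meas) [ 0.5618 -0.3447  0.0825] (nominal) [ 0.5621 -0.3451  0.0828]
 d slope,side,normal mm [-0.1517 -0.787  -1.0855]  tool units [-0.0082 -0.0158  0.0203]
 d slope,side,normal mm [-0.6403 -1.0259 -1.0823]  tool units [ 0.0003 -0.0205  0.0251]
```

>>> servo_tool(
  plan=[
    [-0.03, 0, 0.05, 0, -1],
    [-0.02, 0, 0.04, 0, -1],
    [0, 0, 0, 0, -1],
    [0, 0, 0, 0, -1],
  ],
)

```text
t: 18.92
eef_pos: [0.5576, -0.3281, 0.0877]
tcp_rot: [[-0.224, 0.975, -0.003], [0.975, 0.224, 0.006], [0.006, -0.001, -1.0]]
wrist_force: [-13.7, 15.6, 27.2]
width: 0.5
grip_force: 69.3
```

```bash
python3 -c "
from h import *
knob(.046,FT,0)"
```

```text
t 18.925 tcp [ 0.5576 -0.3281  0.0877] tx [-0.2243  0.9745  0.0061] w 0.4997528715871877 g 69.29173480952159 F [-13.6976  15.5514  27.2142]
cap 3892 mean [ 0.5568 -0.3225  0.122 ] circ [ 0.5557 -0.3174  0.1189] r 0.0276073906570673 [-0.1091  0.4897  0.865 ] tilt 30.11423775782312 az 102.56433182146574
ellipse ((255.34811401367188, 272.8249816894531), (68.52420806884766, 70.87556457519531), 178.44540405273438) capc [ 0.5568 -0.3224  0.1219] origin(meas) [ 0.5619 -0.3449  0.0821] (nominal) [ 0.562  -0.3448  0.0821]
 d slope,side,normal mm [-0.1459 -0.8207 -0.6493]  tool units [-0.004  -0.0164  0.0127]
 d slope,side,normal mm [-0.0141 -0.9674 -0.6488]  tool units [-0.0063 -0.0193  0.0114]
```

Big knob home (skirt at panel, tilt 30.1°). Release, lift, and go to view the small black knob.

>>> servo_tool(
  plan=[
    [0.03, 0, -0.05, 0, -1],
    [0, 0, 0, 0, 1],
    [0, 0, 0, 0, 1],
    [0, 0, 0, 0, 1],
    [0, 0, 0, 0, 1],
    [0, 0, -0.7, 0, 1],
    [0, 0, -0.9, 0, 1],
    [0.97, 0.06, 0, 0, 1],
    [0.97, 0.06, 0, 0, 1],
    [0.97, 0.06, 0, 0, 1],
    [0.97, 0.06, 0, 0, 1],
    [0.97, 0.06, 0, 0, 1],
    [0.97, 0.05, 0, 0, 1],
    [0.97, 0.05, 0, 0, 1],
    [0.96, 0.05, 0, 0, 1],
    [0.94, 0.05, 0, 0, 1],
    [0, 0, 0, 1, 1],
    [0, 0, 0, 1, 1],
    [0, 0, 0, 1, 1],
    [0, 0, 0, 1, 1],
  ],
)

```text
t: 21.48
eef_pos: [0.4843, 0.0998, 0.1652]
tcp_rot: [[0.125, 0.992, -0.0], [0.992, -0.125, 0.0], [0.0, -0.0, -1.0]]
wrist_force: [0.4, -0.2, -0.1]
width: 1.001
grip_force: 0.0
```

>>> servo_tool(
  plan=[
    [0, 0, 0, 1, 1],
    [0, 0, 0, 1, 1],
    [0, 0, 0, 1, 1],
    [0, 0, 0, 1, 1],
    [0, 0, 0, 1, 1],
    [0, 0, 0, 1, 1],
    [0, 0, 0, 1, 1],
    [0, 0, 0, 1, 1],
    [0, 0, 0, 1, 1],
    [0, 0, 0, 1, 1],
    [0, 0, 0.4, 1, 1],
    [0, 0, 0.4, 1, 1],
    [0, 0, 0.4, 1, 1],
    [0, 0, 0.2, 1, 1],
    [0, 0, 0, 0, 1],
    [0, 0, 0, 0, 1],
  ],
)

```text
t: 23.48
eef_pos: [0.4848, 0.0998, 0.0959]
tcp_rot: [[0.974, 0.225, 0.001], [0.225, -0.974, 0.0], [0.001, 0.0, -1.0]]
wrist_force: [-0.2, -0.3, 0.2]
width: 0.998
grip_force: 0.0
```

```bash
python3 - <<'E'
from h import *
np.set_printoptions(precision=4,suppress=True)
s=get_state();print(s["t"],s["eef_pos"],s["tcp_rot"],s["joints"])
c=camera("wrist");np.savez("w6.npz",**{k:np.asarray(v) for k,v in c.items()})
print([(round(d["confidence"],2),np.round(d["location"],4).tolist(),proj(d["location"],c).round().tolist()) for d in spot_point(c,"small_knob")])
X,Y=np.array([1.,0,0]),np.array([0,1.,0])
a=rect(c,[.5625,.119,.040],-Y,X,.04,.0002);b=rect(c,[.5625,.119,.004],-Y,X,.04,.0002)
t=camera("top");k=rect(t,FT+.046*n,-cy,cx,.05,.00025)
cv2.imwrite("pics/k2.png",cv2.resize(np.hstack([a,b,k]),None,fx=.66,fy=.66))
E
```

```text
23.475 [0.4848 0.0998 0.0959] [[ 0.9742  0.2255  0.0008]
 [ 0.2255 -0.9742  0.0001]
 [ 0.0008  0.0001 -1.    ]] [ 0.0944 -0.0959  2.1116  0.      1.1251  1.4377]
[(0.9, [0.5609, 0.121, -0.0018], [251.0, 107.0]), (0.56, [0.4684, -0.1438, -0.0048], [480.0, 261.0]), (0.56, [0.5513, 0.2042, -0.0004], [150.0, 96.0])]
```

View pics/k2.png

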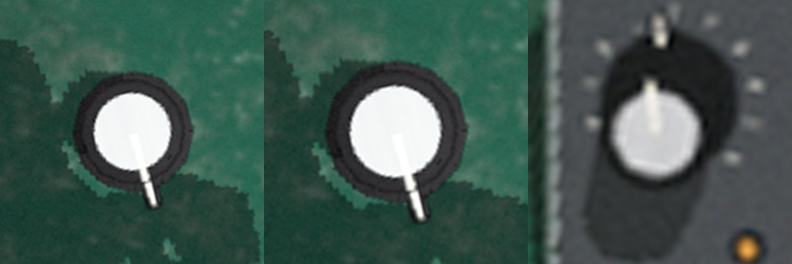

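The rectified crops show the small knob's cap at (133,132) with nose at (153,205) → azimuth −164.7°, at (0.5627, 0.1189); on the right, the big knob sits on its shaft with the pointer up-left, upright. I check camera clearance to the device before descending.

```bash
python3 - <<'E'
from h import *
c=camera("top");z=c["z_map"];v,u=np.nonzero(z>0);P=unproj(np.c_[u,v],z[v,u],c)
q=(P[:,0]<.72)&(P[:,0]>.58)&(P[:,1]>.03)&(P[:,1]<.22)&(P[:,2]>.07)&(P[:,2]<.3);P=P[q]
a=np.radians(17.5);L=np.array([.5627+.08*np.cos(a),.1189+.08*np.sin(a),.157])
d=np.linalg.norm(P-L,axis=1);i=np.argsort(d)[:1];print(L,P[i],d[i])
for h in(.08,.1,.12,.14):
    k=P[:,2]>h;j=k.nonzero()[0][np.argmin(np.linalg.norm(P[k,:2]-L[:2],axis=1))];print(h,P[j],np.linalg.norm(P[j,:2]-L[:2]))
E
```

```text
[0.63899736 0.14295646 0.157     ] [[0.67654836 0.12905939 0.1167641 ]] [0.05676385]
0.08 [0.67536603 0.12742059 0.11262133] 0.03954799097509701
0.1 [0.67536603 0.12742059 0.11262133] 0.03954799097509701
0.12 [0.68924344 0.1196448  0.12029659] 0.055390458736004976
0.14 [0.69393737 0.1217867  0.14396539] 0.05887753538780987
```

>>> servo_tool(
  plan=[
    [0.8, -0.01, 0, -0.5, 1],
    [0.8, -0.01, 0, -0.4, 1],
    [0, 0, 0.5, 0, 1],
    [0, 0, 0.5, 0, 1],
    [0, 0, 0.3, 0, 1],
    [0, 0, 0.1, 0, 1],
    [0, 0, 0, 0, 1],
  ],
)

```text
t: 24.55
eef_pos: [0.562, 0.1204, 0.0257]
tcp_rot: [[0.954, 0.3, 0.0], [0.3, -0.954, 0.0], [0.0, 0.0, -1.0]]
wrist_force: [0.6, 0.5, 0.1]
width: 0.999
grip_force: 0.0
```

>>> servo_tool(
  plan=[
    [0, 0.03, 0.15, 0, 1],
    [0, 0, 0.15, 0, 1],
    [0, 0, 0, 0, 1],
    [0, 0, 0, 0, -1],
    [0, 0, 0, 0, -1],
    [0, 0, 0, 0, -1],
    [0, 0, 0, 0, -1],
    [0, 0, 0, 0, -1],
    [0, 0, 0, 0, -1],
    [0, 0, 0, 0, -1],
  ],
)

```text
t: 25.8
eef_pos: [0.5627, 0.119, 0.0108]
tcp_rot: [[0.954, 0.3, 0.001], [0.3, -0.954, 0.0], [0.001, 0.0, -1.0]]
wrist_force: [-0.5, 0.6, 2.9]
width: 0.354
grip_force: 59.3
```

>>> servo_tool(
  plan=[
    [0, 0, -0.8, 0, -1],
    [0, 0, -0.8, 0, -1],
    [0, 0, -0.8, 0, -1],
    [0, 0, -0.8, 0, -1],
    [-0.41, 0.95, 0, 0, -1],
    [-0.41, 0.95, 0, 0, -1],
    [-0.41, 0.95, 0, 0, -1],
    [-0.41, 0.95, 0, 0, -1],
    [-0.41, 0.95, 0, 0, -1],
    [-0.41, 0.95, 0, 0, -1],
    [-0.41, 0.94, 0, 0, -1],
    [-0.4, 0.94, 0, 0, -1],
    [-0.4, 0.94, 0, 0, -1],
    [-0.4, 0.94, 0, 0, -1],
    [0, 0, 0, -1, -1],
    [0, 0, 0, -1, -1],
    [0, 0, 0, -1, -1],
    [0, 0, 0, -1, -1],
    [0, 0, 0, -1, -1],
    [0, 0, 0, -1, -1],
  ],
)

```text
t: 28.3
eef_pos: [0.5093, -0.3928, 0.1688]
tcp_rot: [[0.674, 0.739, -0.002], [0.739, -0.674, 0.002], [-0.0, -0.003, -1.0]]
wrist_force: [-0.9, -0.7, -0.4]
width: 0.356
grip_force: 59.6
```

>>> servo_tool(
  plan=[
    [0, 0, 0, -1, -1],
    [0, 0, 0, -1, -1],
    [0, 0, 0, -1, -1],
    [0, 0, 0, -1, -1],
    [0, 0, 0, -1, -1],
    [0, 0, 0, -1, -1],
    [0, 0, 0, -1, -1],
    [0, 0, 0, -1, -1],
    [0, 0, 0, -1, -1],
    [0, 0, 0, -1, -1],
    [0, 0, 0, -1, -1],
    [0, 0, 0, -0.1, -1],
    [0, 0, 0, 0, -1],
    [0, 0, 0, 0, -1],
  ],
)

```text
t: 30.05
eef_pos: [0.5099, -0.3932, 0.17]
tcp_rot: [[-0.224, 0.975, -0.0], [0.975, 0.224, 0.0], [0.0, -0.0, -1.0]]
wrist_force: [0.7, -0.4, -1.0]
width: 0.356
grip_force: 59.5
```

>>> servo_tool(
  plan=[
    [0, 0, 0.7, 0, -1],
    [0, 0, 0.12, 0, -1],
    [0.07, 0, 0.09, 0, -1],
    [0.07, 0, 0.09, 0, -1],
    [0.05, 0, 0.1, 0, -1],
    [0, 0, 0, 0, -1],
  ],
)

```text
t: 30.8
eef_pos: [0.5103, -0.3863, 0.121]
tcp_rot: [[-0.224, 0.974, 0.006], [0.974, 0.224, -0.007], [-0.008, 0.005, -1.0]]
wrist_force: [-1.6, 1.8, 11.4]
width: 0.353
grip_force: 62.2
```

```bash
python3 -c "
from h import *
cap()"
```

```text
t 30.8 tcp [ 0.5103 -0.3863  0.121 ] tx [-0.2244  0.9745 -0.0078] w 0.35336696228610337 g 62.22963166868112 F [-1.5744  1.8054 11.3693]
cap 1813 mean [ 0.5103 -0.3847  0.1519] circ [ 0.5088 -0.3784  0.1509] r 0.02202262170612812 [-0.0279  0.1395  0.9898] tilt 8.180245594178283 az 101.30438870541562
```

>>> servo_tool(
  plan=[
    [0.06, 0, 0.09, 0, -1],
    [0.06, 0, 0.09, 0, -1],
    [0.04, 0, 0.09, 0, -1],
    [0, 0, 0, 0, -1],
  ],
)

```text
t: 31.35
eef_pos: [0.5093, -0.3787, 0.1074]
tcp_rot: [[-0.225, 0.974, 0.008], [0.974, 0.225, -0.007], [-0.009, 0.006, -1.0]]
wrist_force: [0.7, 0.2, 9.5]
width: 0.356
grip_force: 64.3
```

```bash
python3 -c "
from h import *
s,c,m,nn=cap();print((m-np.array([.513,-.3597,.0833]))@n)"
```

```text
t 31.35 tcp [ 0.5093 -0.3787  0.1074] tx [-0.2246  0.9744 -0.0088] w 0.35641090802993836 g 64.31143760346458 F [0.6656 0.1789 9.4798]
cap 2026 mean [ 0.5085 -0.3737  0.1389] circ [ 0.5088 -0.375   0.1396] r 0.02328021079301834 [-0.102   0.4492  0.8876] tilt 27.430472550095466 az 102.79394718010263
0.0418524974496432
```

>>> servo_tool(
  plan=[
    [0.02, 0, 0.05, 0, -1],
    [-0.02, 0, 0.05, 0, -1],
    [0, 0, 0, 0, -1],
    [0.3, 0, -0.52, 0, -1],
    [0.22, 0, -0.37, 0, -1],
    [0, 0, 0, 0, -1],
    [0, 0, 0, 0, -1],
  ],
)

```text
t: 32.28
eef_pos: [0.5, -0.3508, 0.1407]
tcp_rot: [[-0.224, 0.974, -0.001], [0.974, 0.224, 0.0], [0.0, -0.0, -1.0]]
wrist_force: [0.9, -0.3, -1.8]
width: 0.356
grip_force: 63.5
```

```bash
python3 - <<'E'
from h import *
s,c=knob(.040,FN,.025)
im=c["pixels"];cv2.imwrite("pics/h5.png",cv2.resize(im[195:345,155:355],(800,600),interpolation=cv2.INTER_CUBIC))
E
```

```text
t 32.275 tcp [ 0.5    -0.3508  0.1407] tx [-0.2245  0.9745  0.0004] w 0.35596714108064903 g 63.51752208836842 F [ 0.8723 -0.3218 -1.7547]
cap 2045 mean [ 0.4994 -0.3458  0.1724] circ [ 0.4995 -0.3459  0.1725] r 0.022791311144828796 [-0.0987  0.4469  0.8891] tilt 27.235141760162257 az 102.45960185694886
ellipse ((255.4451904296875, 271.37481689453125), (48.813785552978516, 50.41189956665039), 0.09999682009220123) capc [ 0.4994 -0.3458  0.1724] origin(meas) [ 0.5034 -0.3637  0.1369] (nominal) [ 0.5039 -0.3653  0.1378]
 d slope,side,normal mm [-31.7855 -39.5702 -20.4609]  tool units [ 0.3469 -0.7908  0.6724]
 d slope,side,normal mm [-33.6802 -39.72   -20.4157]  tool units [ 0.3801 -0.7938  0.6906]
```

View pics/h5.png

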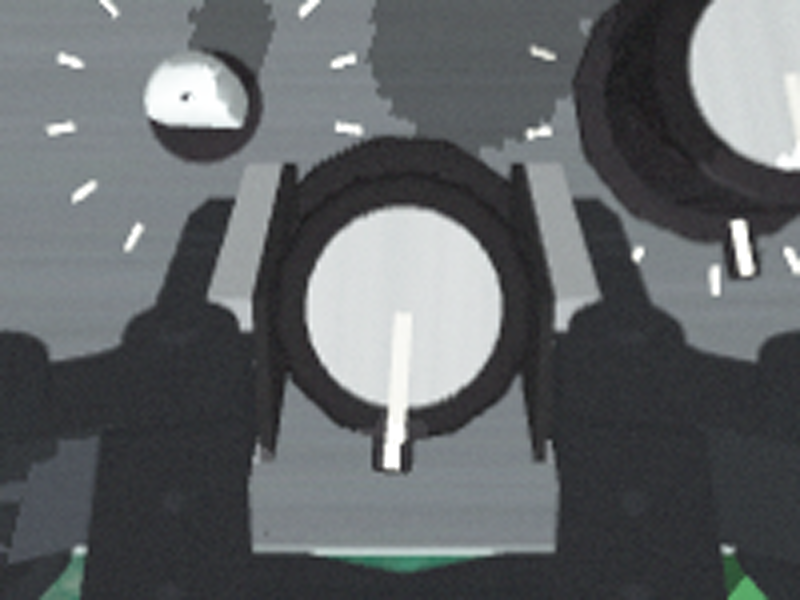

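Crop: small knob tilted in hand, line from (403,313) to (392,470), about −3.5°; thin flat is about −2°. Turn 1° and move above the thin shaft.

>>> servo_tool(
  plan=[
    [0.28, -0.4, 0.16, 0, -1],
    [0.28, -0.39, 0.16, 0, -1],
    [-0.1, 0, 0.17, 0, -1],
    [-0.1, 0, 0.18, -0.2, -1],
    [0, 0, 0, 0, -1],
    [0, 0, 0, 0, -1],
  ],
)

```text
t: 33.08
eef_pos: [0.4582, -0.3427, 0.1079]
tcp_rot: [[-0.241, 0.97, 0.0], [0.97, 0.241, -0.0], [-0.0, 0.0, -1.0]]
wrist_force: [-0.0, -0.1, -0.6]
width: 0.357
grip_force: 63.5
```

```bash
python3 -c "
from h import *
knob(.040,FN,.020)"
```

```text
t 33.075 tcp [ 0.4582 -0.3427  0.1079] tx [-0.2413  0.9704 -0.0001] w 0.3565770464022101 g 63.517501062888186 F [-0.0464 -0.0661 -0.6044]
cap 2038 mean [ 0.4575 -0.3377  0.1396] circ [ 0.4576 -0.3383  0.14  ] r 0.022661330178380013 [-0.1079  0.4476  0.8877] tilt 27.415195882622132 az 103.55486748521463
ellipse ((255.47984313964844, 271.4239196777344), (48.96134567260742, 50.37303161621094), 178.85435485839844) capc [ 0.4575 -0.3376  0.1396] origin(meas) [ 0.4618 -0.3555  0.1041] (nominal) [ 0.462  -0.3571  0.1049]
 d slope,side,normal mm [-0.4905 -0.905  -5.6681]  tool units [-0.0478 -0.019   0.1031]
 d slope,side,normal mm [-2.2602 -0.7036 -5.6284]  tool units [-0.0168 -0.0144  0.1201]
```

>>> servo_tool(
  plan=[
    [-0.02, -0.01, 0.07, 0, -1],
    [-0.04, 0, 0.07, 0, -1],
    [-0.04, 0, 0.07, 0, -1],
    [0, 0, 0, 0, -1],
  ],
)

```text
t: 33.62
eef_pos: [0.4588, -0.348, 0.0975]
tcp_rot: [[-0.241, 0.97, 0.001], [0.97, 0.241, -0.001], [-0.002, 0.001, -1.0]]
wrist_force: [1.6, -2.0, -0.5]
width: 0.356
grip_force: 63.6
```

>>> servo_tool(
  plan=[
    [-0.04, 0, 0.07, 0, -1],
    [0, 0, 0, 0, -1],
  ],
)

```text
t: 33.88
eef_pos: [0.4592, -0.3498, 0.094]
tcp_rot: [[-0.241, 0.97, 0.001], [0.97, 0.241, -0.001], [-0.001, 0.0, -1.0]]
wrist_force: [1.5, -3.6, -0.5]
width: 0.356
grip_force: 63.6
```

Entering freely; continue home.

>>> servo_tool(
  plan=[
    [-0.04, 0, 0.07, 0, -1],
    [-0.03, 0, 0.06, 0, -1],
    [-0.03, 0, 0.05, 0, -1],
    [0, 0, 0, 0, -1],
  ],
)

```text
t: 34.38
eef_pos: [0.4603, -0.3534, 0.0856]
tcp_rot: [[-0.241, 0.97, -0.0], [0.97, 0.241, 0.002], [0.002, 0.0, -1.0]]
wrist_force: [-2.2, 2.3, 8.8]
width: 0.352
grip_force: 64.7
```

>>> servo_tool(
  plan=[
    [-0.03, 0, 0.05, 0, -1],
    [-0.01, 0, 0.03, 0, -1],
    [0, 0, 0, 0, -1],
    [0, 0, 0, 0, -1],
  ],
)

```text
t: 34.88
eef_pos: [0.4603, -0.3532, 0.085]
tcp_rot: [[-0.241, 0.97, -0.003], [0.97, 0.241, 0.007], [0.007, -0.002, -1.0]]
wrist_force: [-11.5, 18.6, 30.8]
width: 0.353
grip_force: 67.1
```

```bash
python3 -c "
from h import *
knob(.040,FN,0)"
```

```text
t 34.875 tcp [ 0.4603 -0.3532  0.085 ] tx [-0.2413  0.9704  0.0075] w 0.3531653127129057 g 67.10187222372042 F [-11.4658  18.6208  30.8454]
cap 2124 mean [ 0.4596 -0.3478  0.1166] circ [ 0.4596 -0.3481  0.1168] r 0.022702082991600037 [-0.1176  0.5084  0.8531] tilt 31.454418918636424 az 103.02876098312136
ellipse ((255.53236389160156, 270.42474365234375), (49.11909866333008, 50.71866226196289), 176.54054260253906) capc [ 0.4596 -0.3479  0.1167] origin(meas) [ 0.4643 -0.3682  0.0826] (nominal) [ 0.4641 -0.3674  0.0821]
 d slope,side,normal mm [-0.9702 -0.4792 -0.5827]  tool units [ 0.011  -0.0094  0.0199]
 d slope,side,normal mm [ 0.0803 -0.4426 -0.5689]  tool units [-0.007 -0.009  0.009]
```

>>> servo_tool(
  plan=[
    [0.03, 0, -0.05, 0, -1],
    [0, 0, 0, 0, 1],
    [0, 0, 0, 0, 1],
    [0, 0, 0, 0, 1],
    [0, 0, 0, 0, 1],
    [0, 0, -0.7, 0, 1],
    [0, 0, -0.9, 0, 1],
    [0.2, 0.5, -0.4, 0, 1],
    [0.2, 0.5, -0.2, 0, 1],
    [0, 0, 0, 0, 1],
    [0, 0, 0, 0, 1],
  ],
)

```text
t: 36.3
eef_pos: [0.5033, -0.323, 0.1925]
tcp_rot: [[-0.241, 0.97, -0.001], [0.97, 0.241, 0.001], [0.001, -0.001, -1.0]]
wrist_force: [-0.1, 0.2, 0.4]
width: 1.003
grip_force: 0.0
```

```bash
python3 - <<'E'
from h import *
np.set_printoptions(precision=4,suppress=True)
c=camera("wrist");z=c["z_map"];o0=np.array([.513,-.3597,.0833]);ims=[]
v,u=np.nonzero(z>0);P=unproj(np.c_[u,v],z[v,u],c);col=c["pixels"][v,u].min(1);d=(P-o0)@n
for F,H,r in((FT,.046,.014),(FN,.040,.010)):
    C=F+H*n;k=(np.linalg.norm(P-C,axis=1)<r)&(col>100);Q=P[k];nn=np.linalg.svd(Q-Q.mean(0),full_matrices=False)[2][2];nn*=np.sign(nn[2])
    k2=(np.linalg.norm(P-F-.004*n-cx*0,axis=1)<.05)&(col<70)&(d>.002)&(d<.008)
    print("cap height mm",1000*np.median((Q-o0)@n),len(Q),"tilt vs n deg",np.degrees(np.arccos(min(1,nn@n))),"skirt h",1000*np.median(d[k2]),k2.sum())
    ims.append(rect(c,F+.004*n,-cy,cx,.045,.000225))
cv2.imwrite("pics/fin.png",np.hstack(ims))
E
```

```text
cap height mm 46.666540623369265 858 tilt vs n deg 0.1787405444845616 skirt h 4.01522832106166 429
cap height mm 40.66441922423272 413 tilt vs n deg 0.40923068928158995 skirt h 3.9540988452537635 364
```

View pics/fin.png

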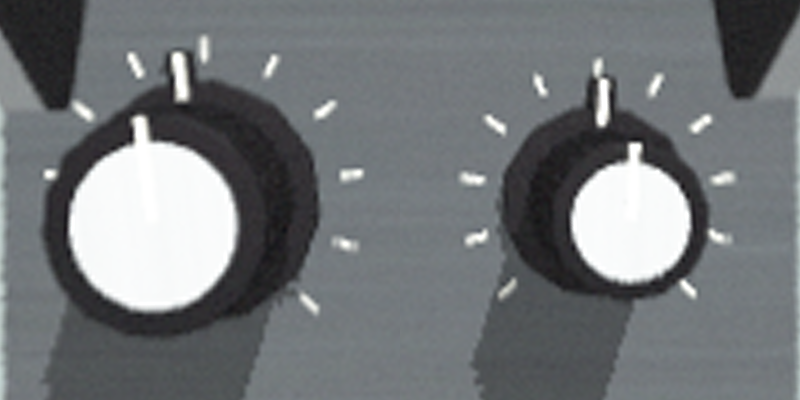

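Both knobs sit flush: skirt tops 4.0 mm above the panel, caps parallel to it. Their noses, at (180,75) and (602,100), point the way the flats face, and the gripper is clear. Handing in.

```bash
python3 -c "
from cell import *
print(job_done())"
```

```text
the job is handed in; nothing more can be done
None
```

Both black knobs are home on their shafts, skirts flush on the panel and pointers in line with the flats. I let go of both, and handed the job in at about 36 s of the 58 s allowed; the hand-in returned no verdict.

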